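Find the hidden release of the slide case and hold it down

ROBOT

A 7-joint arm with a two-finger parallel gripper is mounted at the origin on the work surface; the furniture and walls round the work are solid. World frame = base frame: x ahead of the robot, y to its left, z up, the work surface at z = 0. Lengths are in m, angles in rad, forces in N, time in s.
With the tool pointing down it reaches from about 0.425 to 0.8 m from the base axis. Payload 8.3 kg.
Tool frame: the origin (TCP) lies on the centre line of the jaws, within the pads' length; the fingertips stand 17 mm ahead of it and the grasp point (between the pads) lies 2 mm behind it; z points along the fingers, y is the direction in which the jaws open and shut (so a half turn about z gives the same grasp; the last joint's range is limited). The gripper opens to 85 mm and grips with 20 to 120 N. Pads are 22 mm wide; open, the fingers measure 114 mm over their backs; the gripper's body (76 mm by 85 mm) begins 54 mm behind the grasp point. The pads swing forward as they close: fully open they stand 13 mm farther back than shut.
Start: joints at [1.219, 0.383, 0.016, 1.37, -0.006, 1.388, -0.046], TCP at [0.178, -0.599, 0.224] pointing down, gripper open.
Joint ranges: [-2.95, 2.95], [-0.25, 2.06], [-1.52, 1.56], [0.18, 2.33], [-1.44, 4.58], [0.02, 2.06], [-3.01, 3.01]. Speed limits (rad/s): [2.39, 2.39, 3.01, 3.01, 3.14, 3.14, 3.14].

INTERFACE

Orientations are given as a rotation vector (axis times angle).
In Python, from station import move_ptp, movel, move_j, command_gripper, pause, solve_ik, get_state, camera, PlanningError, hand_in gives the robot as it stands. The module is installed in compiled form; this text tells all that it offers. Calls block until the motion is done:
- move_ptp(position, orientation): joint-space move of the TCP to a pose.
- movel(position, orientation=None, max_speed=0.15, contact_N=None): straight line of the TCP; orientation=None keeps the orientation; max_speed is the mean speed in m/s. With contact_N (N) it stops when the force on the tool has changed by that much, and returns True; else False.
- move_j(angles): joint-space move.
- command_gripper(opening, effort=None): finger opening in m; effort is the grip in N (None keeps the last); returns when the fingers have stopped.
- pause(seconds).
- solve_ik(position, orientation): joint angles nearest the present ones, or None.
- get_state(): the state.
- camera(name): name is "scene" or "top" or "wrist"; returns a dict with "img" (384x512x3 uint8, red, green, blue), "camera_matrix" (3x3 intrinsics, pixels), "rvec" (rotation vector, rad) and "tvec" (3), from world to camera coordinates, as OpenCV has them. Camera axes: x right, y down, z forward; pixel columns grow to the right and rows downward; lengths in m; the calibration is good to about 2 mm. A picture is of the moment at which its call begins. There is no depth.
A pose or a line that the arm cannot do raises PlanningError and nothing moves.
- hand_in(): hands the job in, once; it reports no verdict.
The state is a dict: "clock": time; "joint_positions": joint angles; "qvel": joint speeds; "joint_torque": joint torques, N m; "tcp_pos": TCP position; "tool_rot": TCP orientation; "ft_force": force on the tool from outside, world axes, zero at the start; "moment": the same for the moment, N m; "width": finger opening in m.
Only numpy, scipy, OpenCV 4.12 (cv2) and the standard library are available. Lean on these libraries where they do the work, as an engineer would, in place of code of your own. Each camera call takes 0.05 s, during which the arm holds its last target.

TASK

The grey slide case with the blue lid has a black strip along its front edge, and one of the strip's five like-looking segments hides a sprung release notch. Feel along the strip with a fingertip for the segment that gives way, press it gently down to the bottom of its notch so that the lid pops ajar, and finish while still holding it down. Do not touch the lid, and leave the things standing around where they are.

Things in the scene. Friction and masses are not known exactly. Their poses are not given: they have to be found in the camera images.
- case: Slide case, fixed to the table: grey body 250 mm wide (along y), blue lid on top. Origin: on the table under the middle of its front edge strip; x points from the strip to the hinge side (away from the robot), y along the strip to the left, z up. Behind the strip the body spans x = 20 to 100 mm, 50 mm high. Grey end blocks 10 mm wide, 50 mm high, close the strip's two ends.
- strip (a point): Middle of the black strip's top face, 46 mm above the table, straight above the case's origin; axes as the case. The strip is 36 mm deep on top (x -16 to +20 mm) and 230 mm long: five segments of 46 mm, centred at y = -92, -46, 0, +46, +92 mm. Four are rigid. One, different each time and not to be told by eye, is the notch with a sprung cap that fills it up level.
- release (a joint): Travel of the hidden sprung cap in m: 0 level with the strip, 0.014 at the bottom stop. It starts to move at about 1.5 N, needs about 4 N half way, 6 to 7 N at the bottom, and springs back when let go. The notch is 42 mm long (y) and open to the robot's side above a skirt 32 mm high; the cap spans x -16 to +20 mm, with 2 mm thick cheeks left and right.
- lid: The blue lid, 61 x 246 mm. Origin: on its hinge line at the back of the case, 98 mm behind the middle of the strip, 50 mm up; axes as the case when shut; z tilts as it opens. Front edge 35 mm behind the middle line of the strip, top 66 mm above the table when shut. The release tips it up by 16 rad per m of press: 0.22 rad, front edge 14 mm higher, with the cap at the bottom; it falls shut when let go.
- slide: Specimen slide: glass slide lying flat, 26 x 76 x 19 mm with the pale block on it, on the table in front of the strip. Origin: centre of the underside. Loose bystander.
- stick: Blue memory stick, 56 x 18 x 9 mm, lying in front of the strip. Origin: centre of the underside. Loose bystander.
- dropper: Brown dropper bottle, 33 mm across, 102 mm tall, standing beyond the left end of the case. Origin: centre of the underside. Loose bystander.
- objective: Objective case: grey pot with black screw cap, 42 mm across, 53 mm tall, at the left near the robot. Origin: centre of the underside. Loose bystander.
- carton: Small blue and orange lamp carton, 36 x 36 x 50 mm, standing behind the metal tray. Origin: centre of the underside. Loose bystander.

How it is judged:
By the outcome, as a careful person would: the job done as asked, in the order asked, and still so for the second after the job is handed in, while the arm keeps its last pose, push and grip.
It also fails if it takes over 42 s, if anything falls off the work surface, if the arm or the gripper's body presses on something with over 40 N, if the wrist force passes 120 N, or if a joint passes its speed limit or range.

## Working session

There is one attempt and no reset: what is moved stays moved. The work goes in short steps, each a Python script; the robot and the scene stay as the last script left them, time stands still between calls to the robot, and variables do not carry over. Pictures are saved under pics/ and viewed, and the job is handed in when it is done.

```bash
mkdir -p pics; python3 - <<'E'
from station import *
import cv2
for n in ("scene","top","wrist"):
    c=camera(n); cv2.imwrite(f"pics/{n}0.png",c["img"][:,:,::-1]); print(n,c["camera_matrix"].tolist(),c["rvec"],c["tvec"])
s=get_state();print(s)
E
```

```text
scene [[444.48682980801686, 0.0, 250.5228993032801], [0.0, 444.48682980801686, 191.3510983588577], [0.0, 0.0, 1.0]] [ 1.89136383 -1.06322107  0.5971665 ] [-0.11350103  0.29689984  0.70398343]
top [[369.56363632364804, 0.0, 250.80018908981637], [0.0, 369.56363632364804, 190.959699266826], [0.0, 0.0, 1.0]] [ 1.95616962 -2.258804    0.24091371] [0.20756096 0.46395821 0.82420918]
wrist [[345.0674549106189, 0.0, 255.92970057453033], [0.0, 345.0674549106189, 194.44786804821453], [0.0, 0.0, 1.0]] [-2.32810422  1.73467615  0.25158754] [-0.62454418 -0.03656739  0.37991283]
{'clock': 0.15, 'joint_positions': array([ 1.21908746,  0.38407788,  0.01638803,  1.37090168, -0.00631528,
        1.38819363, -0.04650086]), 'qvel': array([-0.00074098, -0.0004956 , -0.00214055, -0.00062302,  0.00073575,
       -0.0005449 , -0.00078512]), 'joint_torque': array([ 2.36731903e-03, -6.28153896e+01,  8.45912062e-01, -3.72164226e+01,
        1.66734128e-02,  1.10144005e-02,  6.86057479e-05]), 'tcp_pos': array([ 0.17793155, -0.59872422,  0.22339321]), 'tool_rot': array([-3.10738356e+00, -4.51942342e-01,  3.51007242e-04]), 'ft_force': array([-0.27898412,  1.23759955, -0.25815891]), 'moment': array([ 0.03332866, -0.01638386, -0.01190751]), 'width': 0.08524105631060888}
```

View pics/scene0.png

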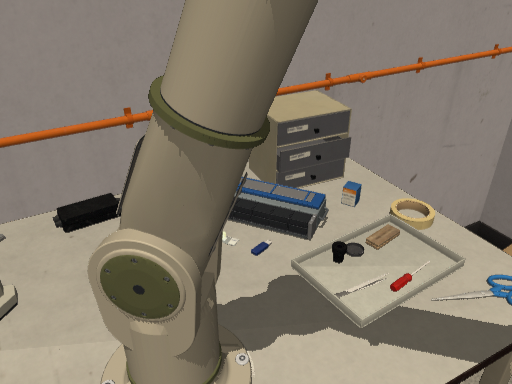

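View pics/top0.png

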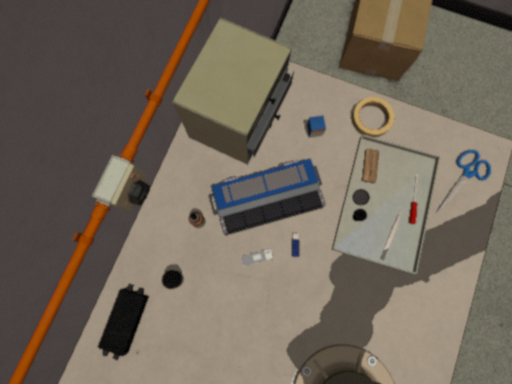

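View pics/wrist0.png

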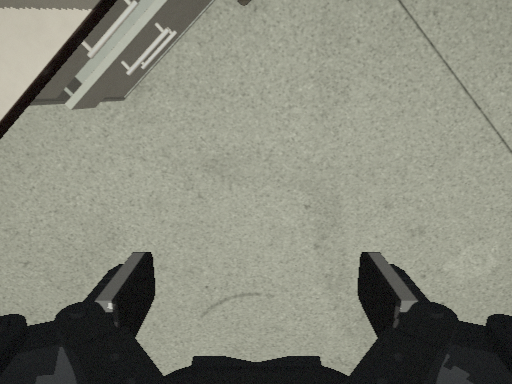

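The top view shows the case around pixel (268,195). Its black strip runs from about (223,224) to (323,203), on the robot side. I'll enlarge it.

```bash
cat > h.py <<'E'
import numpy as np, cv2
from station import *
def ray(c,uv,z):
    R=cv2.Rodrigues(np.array(c["rvec"]))[0]; t=np.array(c["tvec"]).ravel()
    K=np.array(c["camera_matrix"]); o=-R.T@t
    d=R.T@np.linalg.solve(K,np.array([uv[0],uv[1],1.0])); return o+d*(z-o[2])/d[2]
def proj(c,P):
    return cv2.projectPoints(np.array(P,float).reshape(-1,1,3),np.array(c["rvec"]),np.array(c["tvec"]),np.array(c["camera_matrix"]),None)[0].reshape(-1,2)
E
python3 - <<'E'
from h import *
im=cv2.imread("pics/top0.png")[145:275,180:340]
im=cv2.resize(im,None,fx=5,fy=4.6,interpolation=cv2.INTER_CUBIC)
im=cv2.convertScaleAbs(im,alpha=1.5,beta=20)
im=cv2.resize(cv2.imread("pics/top0.png")[145:265,180:340],None,fx=5,fy=5,interpolation=cv2.INTER_CUBIC)
im=cv2.convertScaleAbs(im,alpha=1.6,beta=25)
cv2.imwrite("pics/z.png",im)
E
```

```text
(no output)
```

View pics/z.png

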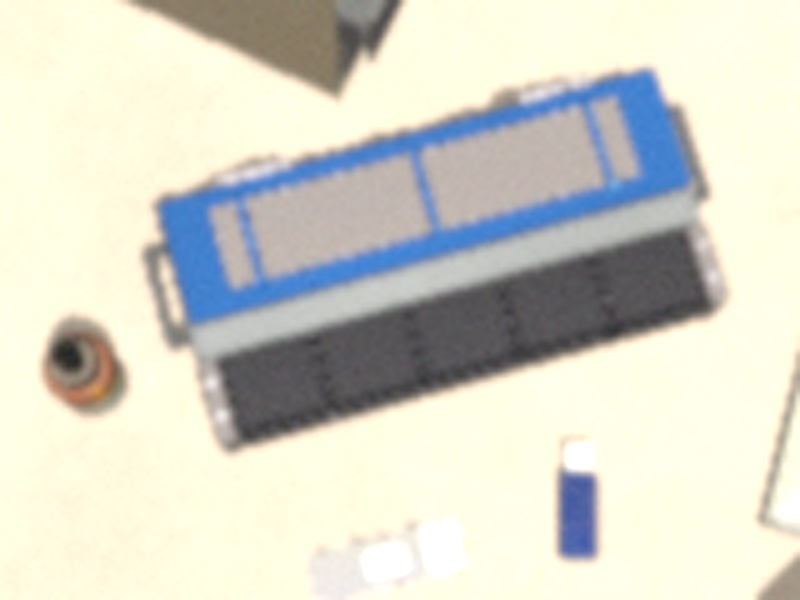

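```bash
cat > fit.py <<'E'
from h import *
from scipy.optimize import least_squares
c=camera("top")
pts=[((218,358),(.020,.115,.046)),((690,232),(.020,-.115,.046)),((190,322),(.035,.123,.066)),((697,190),(.035,-.123,.066)),((160,200),(.096,.123,.066)),((655,72),(.096,-.123,.066))]
uv=np.array([np.array(p[0])/5-0.4+[180,145] for p in pts]); L=np.array([p[1] for p in pts])
def W(q,L):
    cs,sn=np.cos(q[2]),np.sin(q[2]); L=np.atleast_2d(L)
    return np.c_[q[0]+cs*L[:,0]-sn*L[:,1],q[1]+sn*L[:,0]+cs*L[:,1],L[:,2]]
f=lambda q:(proj(c,W(q,L))-uv).ravel()
g=ray(c,(268,212),.046); print(g)
r=least_squares(f,[g[0],g[1],0.]); print(r.x,r.fun.reshape(-1,2).round(2))
for n,uvp,z in (("slide",(257,257),.01),("stick",(295.5,245),.009),("dropper",(194.5,215),.1),("obj",(173,275),.053)): print(n,ray(c,uvp,z))
im=cv2.cvtColor(c["img"],cv2.COLOR_RGB2BGR)
im=cv2.convertScaleAbs(cv2.resize(im[145:265,180:340],None,fx=5,fy=5,interpolation=cv2.INTER_CUBIC),alpha=1.6,beta=25)
M=[(x,y,.046) for x in(-.016,.02) for y in (-.115,-.069,-.023,.023,.069,.115)]+[(x,y,.05) for x in(-.016,.02) for y in(-.125,.125)]+list(L[2:])
for p in (proj(c,W(r.x,M))-[180,145]+.4)*5: cv2.circle(im,tuple(int(v) for v in p),3,(0,0,255),-1)
cv2.imwrite("pics/z2.png",im)
np.save("pose.npy",r.x)
E
python3 fit.py
```

```text
[0.43395663 0.10622845 0.046     ]
[0.43316877 0.09567274 0.11980396] [[-0.23 -0.03]
 [-0.84  0.21]
 [-0.26  0.55]
 [ 0.59 -0.15]
 [-0.56  0.03]
 [ 1.3  -0.71]]
slide [0.33588982 0.14637032 0.01      ]
stick [0.35084457 0.05058719 0.009     ]
dropper [0.44226651 0.27082342 0.1       ]
obj [0.32179632 0.3400566  0.053     ]
```

View pics/z2.png

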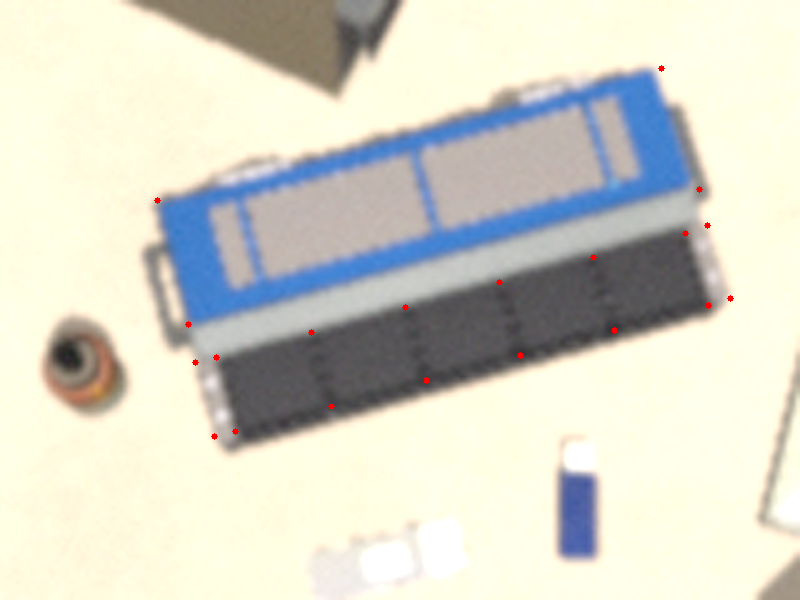

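```bash
cat >> h.py <<'E'
from scipy.spatial.transform import Rotation as Ro
q=np.load("pose.npy") 
def ori(flip=0):
    a=q[2]+np.pi*flip; x=np.array([np.cos(a),np.sin(a),0]); z=np.array([0,0,-1.]); y=np.cross(z,x)
    return Ro.from_matrix(np.c_[x,y,z]).as_rotvec()
def wp(x,y,z):
    cs,sn=np.cos(q[2]),np.sin(q[2]); return np.array([q[0]+cs*x-sn*y,q[1]+sn*x+cs*y,z])
E
python3 - <<'E'
from h import *
c=camera("wrist"); R=cv2.Rodrigues(np.array(c["rvec"]))[0]; o=-R.T@np.array(c["tvec"]).ravel()
s=get_state(); T=Ro.from_rotvec(s["tool_rot"]).as_matrix(); print("cam in tool",T.T@(o-s["tcp_pos"]),"tool axes\n",T.round(2))
for f in (0,1):
  for y in (-.092,0,.092):
    for z in (.05,.063,.12):
      j=solve_ik(wp(-.004,y,z),ori(f)); print(f,y,z,None if j is None else j.round(2))
E
```

```text
cam in tool [ 0.07247725  0.00038477 -0.15020875] tool axes
 [[ 0.96  0.28 -0.  ]
 [ 0.28 -0.96  0.  ]
 [-0.   -0.   -1.  ]]
0 -0.092 0.05 [ 0.56  0.23 -0.7   2.04  0.19  0.93 -1.69]
0 -0.092 0.063 [ 0.57  0.21 -0.71  2.03  0.17  0.96 -1.68]
0 -0.092 0.12 [ 0.61  0.13 -0.73  1.97  0.09  1.08 -1.61]
0 0 0.05 [ 0.5   0.27 -0.88  2.04  0.26  0.94 -1.96]
0 0 0.063 [ 0.52  0.25 -0.89  2.03  0.24  0.97 -1.94]
0 0 0.12 [ 0.6   0.16 -0.96  1.96  0.15  1.09 -1.87]
0 0.092 0.05 [ 0.48  0.43 -1.14  1.99  0.47  1.01 -2.33]
0 0.092 0.063 [ 0.51  0.41 -1.16  1.98  0.44  1.04 -2.31]
0 0.092 0.12 [ 0.61  0.34 -1.27  1.91  0.36  1.15 -2.25]
1 -0.092 0.05 [ 0.7   0.27 -0.86  2.04  0.25  0.94  1.39]
1 -0.092 0.063 [ 0.69  0.24 -0.85  2.03  0.22  0.97  1.42]
1 -0.092 0.12 [ 0.69  0.14 -0.82  1.96  0.11  1.09  1.52]
1 0 0.05 [ 0.57  0.3  -0.97  2.04  0.3   0.95  1.14]
1 0 0.063 [ 0.59  0.28 -0.98  2.02  0.28  0.98  1.16]
1 0 0.12 [ 0.65  0.18 -1.01  1.96  0.17  1.09  1.26]
1 0.092 0.05 [ 0.42  0.39 -1.06  1.99  0.41  0.99  0.86]
1 0.092 0.063 [ 0.48  0.39 -1.12  1.98  0.41  1.03  0.85]
1 0.092 0.12 [ 0.64  0.38 -1.32  1.91  0.4   1.16  0.86]
```

```bash
python3 - <<'E'
from h import *
command_gripper(0.0,20)
o=ori(0)
print(get_state()["clock"])
move_ptp(wp(-.003,-.092,.20),o)
print(get_state()["clock"])
movel(wp(-.003,-.092,.12),max_speed=.1)
s=get_state(); print(s["clock"],s["tcp_pos"],wp(-.003,-.092,.12),s["width"],s["ft_force"])
c=camera("wrist"); cv2.imwrite("pics/w1.png",c["img"][:,:,::-1])
M=[(x,y,.046) for x in(-.016,.02) for y in (-.115,-.069,-.023,.023,.069,.115)]
np.save("M.npy",M)
im=cv2.cvtColor(c["img"],cv2.COLOR_RGB2BGR)
for p in proj(c,[wp(*m) for m in M]):
    cv2.circle(im,tuple(int(v) for v in p),3,(0,0,255),-1)
cv2.imwrite("pics/w1o.png",im)
c=camera("top"); cv2.imwrite("pics/t1.png",c["img"][:,:,::-1])
E
```

```text
1.0167
3.3583
4.3083 [0.44165392 0.00403932 0.12052899] [0.44118589 0.00397364 0.12      ] 7.913063973903262e-05 [-0.98944396 -0.38701044 -0.37581981]
```

View pics/w1o.png

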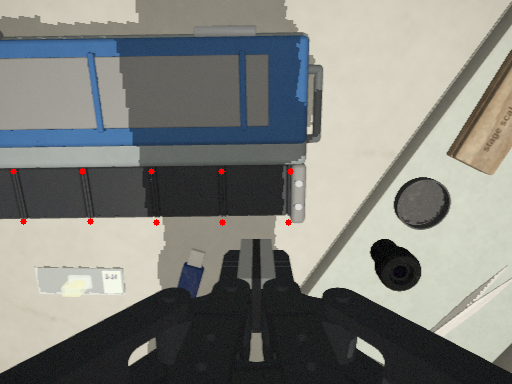

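The overlay matches the seams along y to about 1 mm. The strip sits about 2–3 mm further +x than my fit, so I'll shift the pose by 2 mm. Now I'll probe.

```bash
python3 - <<'E'
import numpy as np
q=np.load("pose.npy"); q[:2]+=.002*np.array([np.cos(q[2]),np.sin(q[2])]); np.save("pose.npy",q)
E
cat > probe.py <<'E'
from h import *
import sys
o=ori(0)
for y in map(float,sys.argv[1:]):
    movel(wp(-.001,y,.071),o,max_speed=.08)
    f0=get_state()["ft_force"]
    hit=movel(wp(-.001,y,.057),o,max_speed=.012,contact_N=3.0)
    s=get_state(); print(y,hit,s["tcp_pos"].round(4),"df",(s["ft_force"]-f0).round(2),"t",s["clock"])
    if hit and s["tcp_pos"][2]<.0605 or not hit: break
    movel(wp(-.001,y,.071),o,max_speed=.04)
E
python3 probe.py -.092
```

```text
-0.092 False [0.4452 0.0045 0.0571] df [-0.69  0.11 -0.03] t 6.4917
```

```bash
python3 - <<'E'
from h import *
c=camera("wrist"); cv2.imwrite("pics/w2.png",c["img"][:,:,::-1])
c=camera("scene"); im=cv2.cvtColor(c["img"],cv2.COLOR_RGB2BGR); cv2.imwrite("pics/s2.png",cv2.resize(im[120:270,180:380],None,fx=4,fy=4,interpolation=cv2.INTER_CUBIC))
print(proj(c,[wp(0,0,.046),get_state()["tcp_pos"]]))
E
```

```text
[[263.99204618 208.61579252]
 [301.44936308 213.87146364]]
```

View pics/w2.png

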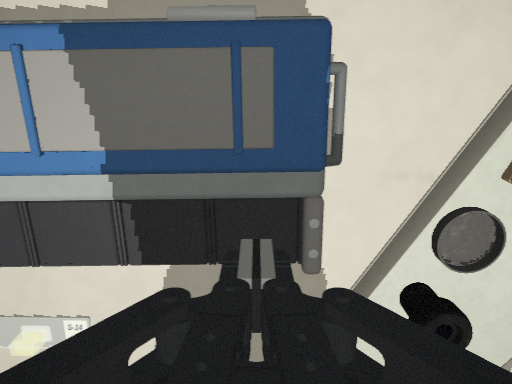

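View pics/s2.png

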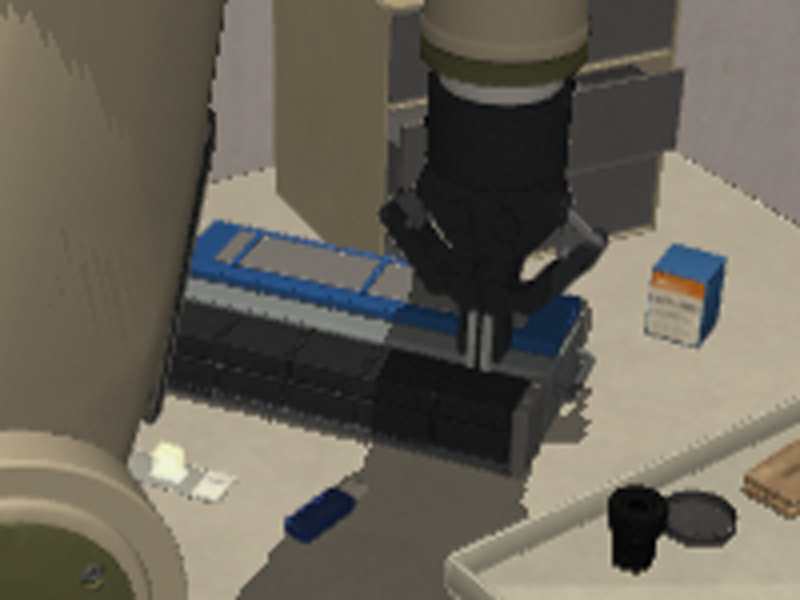

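```bash
python3 - <<'E'
from h import *
s=get_state(); T=Ro.from_rotvec(s["tool_rot"]).as_matrix()
c=camera("wrist"); print(s["tcp_pos"],s["width"],s["ft_force"])
L=[(x,y,z) for z in(-.002,.004,.017) for x in (-.011,.011) for y in (-.008,.008)]
P=proj(c,[s["tcp_pos"]+T@np.array(l) for l in L])
for l,p in zip(L,P): print(l,p.round(1))
R=cv2.Rodrigues(np.array(c["rvec"]))[0]; print("cam z in tool",(T.T@R.T).round(3))
M=[(x,y,.046) for x in(-.016,.02) for y in (-.115,-.069,-.023)]
print(proj(c,[wp(*m) for m in M]).round(1))
E
```

```text
[0.44522384 0.00443374 0.05706416] 0.00013554275161565554 [-0.49024677 -0.00249993 -0.04900189]
(-0.011, -0.008, -0.002) [238.7 274.3]
(-0.011, 0.008, -0.002) [271.9 274.3]
(0.011, -0.008, -0.002) [238.  231.7]
(0.011, 0.008, -0.002) [272.6 231.8]
(-0.011, -0.008, 0.004) [239.2 268.2]
(-0.011, 0.008, 0.004) [271.4 268.2]
(0.011, -0.008, 0.004) [238.7 226.9]
(0.011, 0.008, 0.004) [272.  226.9]
(-0.011, -0.008, 0.017) [240.4 256.3]
(-0.011, 0.008, 0.017) [270.4 256.4]
(0.011, -0.008, 0.017) [239.9 217.5]
(0.011, 0.008, 0.017) [270.9 217.6]
cam z in tool [[ 0.001 -0.96  -0.282]
 [ 1.     0.001  0.   ]
 [ 0.    -0.282  0.96 ]]
[[299.5 268.7]
 [211.1 268.6]
 [122.7 268.5]
 [302.2 202.7]
 [208.5 202.6]
 [114.8 202.6]]
```

```bash
python3 - <<'E'
from h import *
o=ori(0)
f0=get_state()["ft_force"]
hit=movel(wp(-.001,-.092,.045),o,max_speed=.012,contact_N=3.0)
s=get_state(); print(hit,s["tcp_pos"].round(4),"f",(s["ft_force"]-f0).round(2),"t",s["clock"])
c=camera("wrist"); cv2.imwrite("pics/w3.png",c["img"][:,:,::-1])
c=camera("scene"); im=cv2.cvtColor(c["img"],cv2.COLOR_RGB2BGR); cv2.imwrite("pics/s3.png",cv2.resize(im[120:270,180:380],None,fx=4,fy=4,interpolation=cv2.INTER_CUBIC))
E
```

```text
False [0.4452 0.0045 0.0451] f [-0.16 -0.01 -1.24] t 7.7917
```

View pics/s3.png

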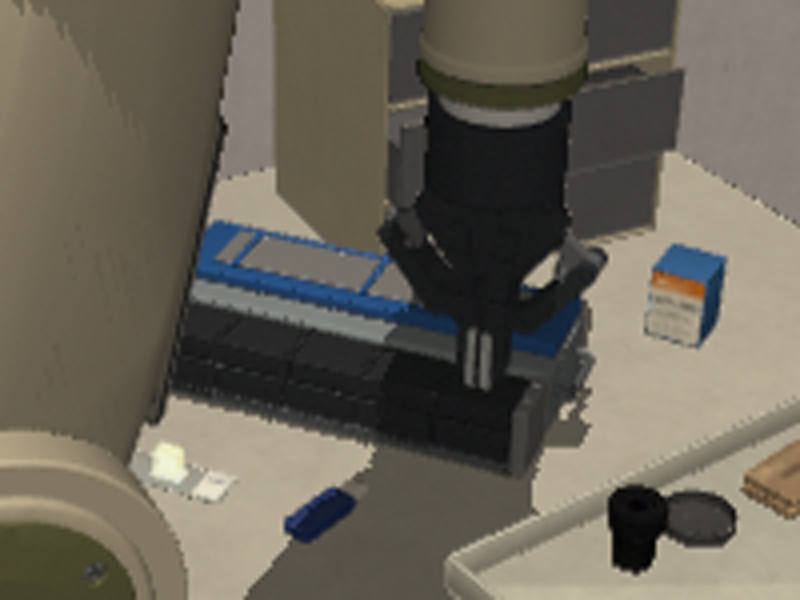

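View pics/w3.png

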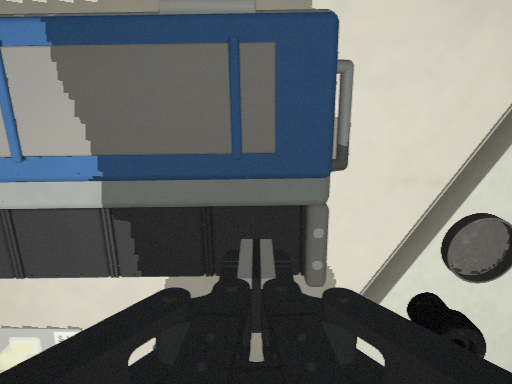

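```bash
python3 - <<'E'
from h import *
s=get_state(); c=camera("scene"); p=s["tcp_pos"]
for z in (.03,.045,.05,.055,.06,.065): print(z,proj(c,[[p[0]-.011,p[1],z],[p[0],p[1],z]]).round(1).tolist())
print(s["ft_force"],s["tcp_pos"],s["joint_torque"].round(2))
for n in range(4):
    pause(.1); print(get_state()["ft_force"])
E
```

```text
0.03 [[298.7, 226.1], [300.8, 223.7]]
0.045 [[299.0, 220.7], [301.2, 218.3]]
0.05 [[299.1, 218.8], [301.3, 216.5]]
0.055 [[299.3, 217.0], [301.4, 214.6]]
0.06 [[299.4, 215.1], [301.5, 212.8]]
0.065 [[299.5, 213.3], [301.7, 210.9]]
[ 0.39863906 -0.37058813 -0.42284818] [0.44524761 0.00442519 0.04509101] [-0.000e+00 -3.861e+01 -5.540e+00 -2.946e+01  1.000e-02  0.000e+00
  0.000e+00]
[-0.61054602  0.36886021  0.30130269]
[ 0.43861606 -0.4903238   0.50584569]
[ 0.05937578  0.09544046 -0.51353889]
[ 0.34457897 -0.20255401 -0.28229498]
```

The fingertips are really about 8 mm behind the reported TCP, not 17 mm ahead; both cameras agree on this. I'll keep descending under a force guard.

```bash
python3 - <<'E'
from h import *
o=ori(0)
f0=get_state()["ft_force"]
hit=movel(wp(-.001,-.092,.030),o,max_speed=.012,contact_N=3.0)
s=get_state(); print(hit,s["tcp_pos"].round(4),"f",(s["ft_force"]-f0).round(2),"t",s["clock"])
pause(.1);s=get_state(); print(s["tcp_pos"].round(4),s["ft_force"].round(2))
c=camera("wrist"); cv2.imwrite("pics/w4.png",c["img"][:,:,::-1])
c=camera("scene"); im=cv2.cvtColor(c["img"],cv2.COLOR_RGB2BGR); cv2.imwrite("pics/s4.png",cv2.resize(im[120:270,180:380],None,fx=4,fy=4,interpolation=cv2.INTER_CUBIC))
E
```

```text
True [0.4452 0.0044 0.039 ] f [-1.22  0.24  7.21] t 9.0
[0.4452 0.0044 0.039 ] [-0.96 -0.17  6.12]
```

View pics/s4.png

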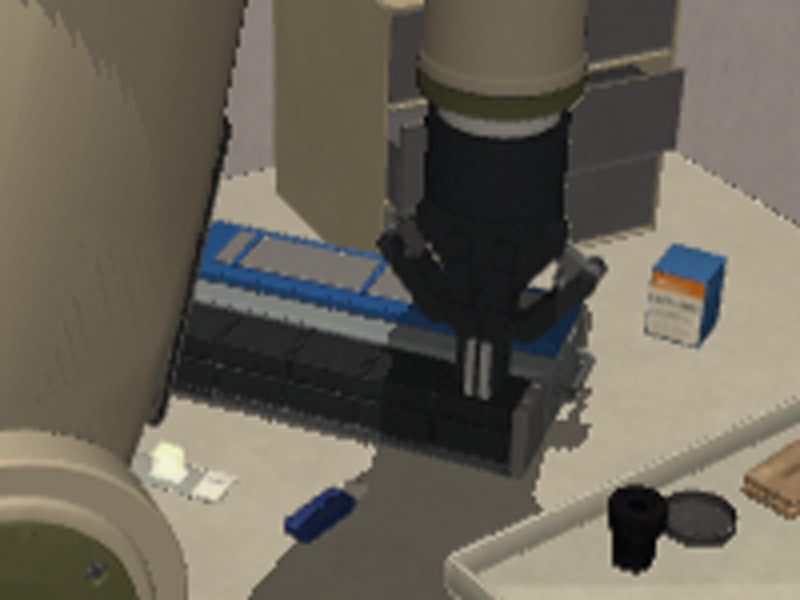

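Contact came sharply at TCP z=0.039 with about 6 N, and the scene picture puts the tip at about 46 mm height. So segment −92 is rigid, and the tip is about 7 mm behind the TCP. Next segments.

```bash
sed -i 's/wp(-.001,y,.071)/wp(-.001,y,.044)/g; s/wp(-.001,y,.057)/wp(-.001,y,.033)/; s/<.0605/<.0375/' probe.py
sed -i 's/^for y in map.*/p=get_state()["tcp_pos"]; movel([p[0],p[1],.044],max_speed=.04)\n&/' probe.py
python3 probe.py -.046 0 .046 .092
```

```text
-0.046 True [0.4397 0.0499 0.0345] df [ 0.65 -0.36  2.19] t 10.95
```

Segment −46 gives way: about 2–3 N at 4.5 mm deep. Now I'll press it to the bottom in small steps, watching the force.

```bash
python3 - <<'E'
from h import *
o=ori(0)
z=.0345
while z>.0235:
    z-=.0015 if z>.027 else .0005
    hit=movel(wp(-.001,-.046,z),o,max_speed=.012,contact_N=5)
    pause(.06)
    F=[get_state()["ft_force"][2]]
    for _ in range(3): pause(.02);F.append(get_state()["ft_force"][2])
    s=get_state(); print(hit,round(z,4),s["tcp_pos"].round(4),np.mean(F).round(2),s["clock"])
    if np.mean(F)>9: break
c=camera("wrist"); cv2.imwrite("pics/w5.png",c["img"][:,:,::-1])
c=camera("scene"); im=cv2.cvtColor(c["img"],cv2.COLOR_RGB2BGR); cv2.imwrite("pics/s5.png",cv2.resize(im[120:270,180:380],None,fx=4,fy=4,interpolation=cv2.INTER_CUBIC))
E
```

```text
False 0.033 [0.4397 0.05   0.033 ] 4.1 11.3333
False 0.0315 [0.4397 0.05   0.0315] 3.69 11.7167
False 0.03 [0.4397 0.05   0.03  ] 4.29 12.1
False 0.0285 [0.4397 0.05   0.0285] 4.72 12.4833
False 0.027 [0.4397 0.05   0.0271] 5.01 12.8667
False 0.0265 [0.4397 0.05   0.0266] 4.62 13.225
False 0.026 [0.4397 0.05   0.0261] 5.4 13.5833
False 0.0255 [0.4397 0.05   0.0256] 5.48 13.9417
False 0.025 [0.4397 0.05   0.0251] 5.88 14.3
False 0.0245 [0.4398 0.05   0.0249] 10.98 14.6583
```

View pics/w5.png

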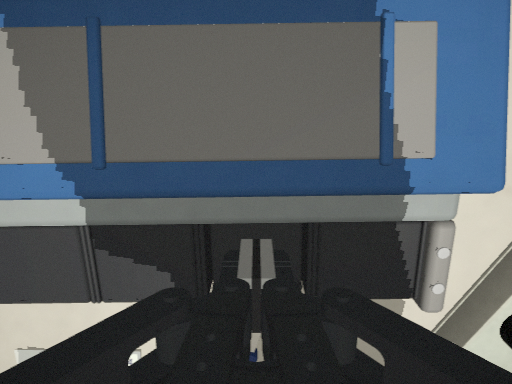

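View pics/s5.png

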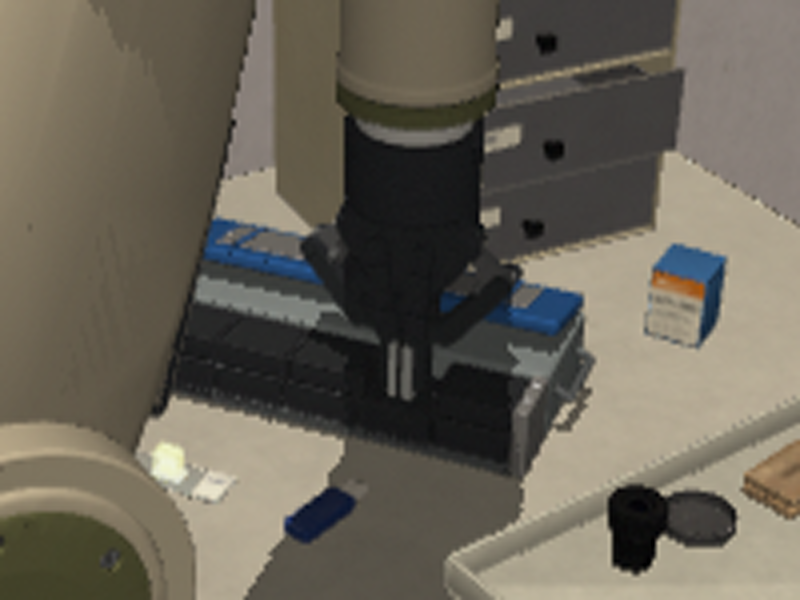

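The scene view shows the lid tipped up, with a gap along its front edge and the cap sunk. The force jumped from 5.9 to 11 N at 14.1 mm, so the cap is on the bottom stop. I'll check that it holds steady and compare the bystanders.

```bash
python3 - <<'E'
from h import *
F=[]
for _ in range(8): pause(.05);F.append(get_state()["ft_force"])
s=get_state();print(np.mean(F,0),s["tcp_pos"],s["clock"])
c=camera("top"); a=cv2.imread("pics/top0.png"); b=cv2.cvtColor(c["img"],cv2.COLOR_RGB2BGR)
cv2.imwrite("pics/cmp.png",np.hstack([cv2.resize(v[100:300,140:340],(400,400)) for v in(a,b)]))
E
```

```text
[-2.18074186 -4.35902165 11.00587596] [0.43974058 0.04999608 0.0249252 ] 15.1583
```

View pics/cmp.png

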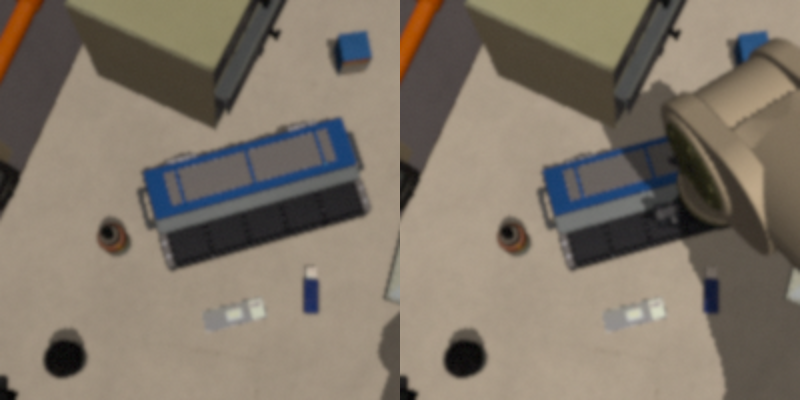

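The hold is steady at 11 N and the bystanders haven't moved. Handing in.

```bash
python3 -c "
from station import *
hand_in()"
```

```text
the job is handed in; nothing more can be done
```

The job is handed in with the release held at the bottom of its notch and the lid ajar. The release was the second segment, at y = −46 mm.

- **Finding it:** I probed with the closed fingertips from the −y end. The segment at y = −92 mm was rigid, with a sharp stop at about 6–7 N. The one at y = −46 mm gave way at 2–3 N.
- **Pressing it:** The force rose slowly to 5.9 N at 13.9 mm of travel, then jumped to 11 N at 14.1 mm, which is the bottom stop. I kept that pose.
- **Last checks:** The vertical force held at 11.0 N, with about 5 N sideways as well. The scene view showed the lid ajar with the gripper clear of it. In the top view, the slide, stick, dropper and objective were where they started, and the carton was partly hidden by the arm but unmoved in the scene view. The clock read about 15 s.
- **Disagreement:** With the gripper shut, the fingertips were about 7 mm behind the reported TCP, not 17 mm ahead as stated. The first probe therefore ended in free air, and I took the contact height from touch and the pictures. The first camera fit of the case was also about 2–3 mm off along x, so I shifted it by 2 mm using the wrist view.

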